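# Set out the backlit viewing line for a printed coupon

### The job

Set up the viewing line on the black rail plate so that along the row stand, in this order, lamp, diffuser, stage, camera: the frosted diffuser on the round white plate beside the stage, square across the row; the lamp on the end plate next to the diffuser; the camera on the end plate on the other side, next to the stage; all upright and centred on their plates, with lamp and camera pointing at the stage. Lay the red coupon flat in the middle of the stage's silver top, and leave the teal coupon where it lies.

Things in the scene. Friction and masses are not known exactly. Their poses are not given: they have to be found in the camera images.
- lamp: White square lamp (mm) with a round yellow window on its front, out to 32 from the centre, 33 to 71 high; on top a yellow bar marks the front, a black one the rear. Foot 60 x 60 x 10, body 46 x 46 above it to 85 high; grip its +y and -y sides. Origin: centre of underside. It looks along its own -x, which starts within 0.6 rad of the world's -x. About 0.35 kg. Starts at any of six shared spots.
- camera: Black square camera (mm) with a lens barrel 36 thick on its front, out to 50 from the centre, 34 to 70 high; a red dot on top lies towards the rear. Foot 60 x 60 x 10, body 46 x 46 above it to 85 high; grip its +y and -y sides. Origin: centre of underside. It looks along its own -x, which starts within 0.6 rad of the world's -x. About 0.35 kg. Starts at any of six shared spots.
- diffuser: Frosted white screen (5 mm) in a grey upright frame 12 mm thick (x), 52 wide (y), 10 to 85 high, on a dark foot 50 x 56 x 10. Grip across the 52 mm width, or the 12 mm top bar (79 to 85 high). Both faces alike: light passes along its x axis, which starts within 0.6 rad of the world's. Origin: centre of underside. 0.2 kg. Starts at any of six shared spots.
- coupon_red: Red printed test coupon, a flat bar 48 x 24 x 10 mm (x, y, z) with two black dots on top, lying flat. Origin: centre of the underside. About 20 g. Starts at any of six shared spots.
- coupon_teal: Teal test coupon of the same shape and size (48 x 24 x 10 mm); it is not needed and stays where it lies. Origin: centre of the underside. Starts at any of six shared spots.
- stage: Fixed sample stage: silver square top 64 x 64 mm, its upper face 45 mm above the origin (55 above the bench), on a pillar. Origin: centre of its base, on the black rail plate. Its y axis runs along the row. It is at one of the row's two middle places, the round white plate at the other.
- mid_plate: Round white plate 68 mm across, 4 thick, fixed on the black rail plate beside the stage. Origin: centre of its underside, 10 mm above the bench; its top is at 14. The row (black plate 84 x 400 x 10 mm, long side within 0.2 rad of the world's y) has four places 105 mm apart: end plate, middle, middle, end plate.
- end_left: Blue square plate 68 x 68 x 4 mm, fixed at the left (+y) end of the row. Same heights as the round plate: origin at its underside 10 mm above the bench, top at 14 mm. Its colour has no meaning for what goes on it.
- end_right: Yellow square plate 68 x 68 x 4 mm, fixed at the right (-y) end of the row. Origin at its underside 10 mm above the bench, top at 14 mm. Its colour has no meaning for what goes on it.
Mind the look-alikes: they are no part of the job. Leave any green look-alike of the diffuser alone.

How it is judged:
By the outcome, as a careful person would: the job done as asked, in the order asked, and still so for the second after the job is handed in, with the robot touching nothing.
It also fails if it takes over 128 s, if anything falls off the work surface, if the arm or the gripper's body presses on something with over 40 N, if the wrist force passes 120 N, or if a joint passes its speed limit or range.

### The arm

A 6-joint arm with a two-finger parallel gripper is mounted at the origin on the work surface. World frame = base frame: x ahead of the robot, y to its left, z up, the work surface at z = 0. Lengths are in m, angles in rad, forces in N, time in s.
With the tool pointing down it reaches from about 0.375 to 0.9 m from the base axis. Payload 3.1 kg.
Tool frame: the origin (TCP) lies at the centre of the arm's flange, where the gripper is bolted on; the fingertips stand robot.tip_extent ahead of it and the grasp point (between the pads) lies 164 mm ahead of it (robot.tip_extent is the distance from the TCP to the fingertips, in m); z points along the fingers, y is the line along which they close (so a half turn about z gives the same grasp; the last joint's range is limited). The gripper opens to 87 mm and grips with 3 to 60 N. Pads are 19 mm wide; open, the fingers measure 117 mm over their backs; the gripper's body (75 mm by 190 mm) begins 51 mm behind the grasp point.
Start: joints at [1.05, 0.527, 1.433, -0, 1.181, -0.178], TCP at [0.21, 0.589, 0.405] pointing down, gripper open.
Joint ranges: [-3.08, 3.08], [-0.75, 2.2], [0.22, 2.44], [-1.43, 4.57], [0, 2.65], [-2.85, 2.85]. Speed limits (rad/s): [2.79, 2.79, 3.14, 3.14, 3.14, 3.14].

### API

Orientations are given as a unit quaternion [x, y, z, w].
In Python, from rig import get_obs, camera, hand_in, cut_out, robot gives the robot as it stands.
- The arm moves only by the tool step_arm, never from a script. Its argument "rows" is a list of rows, each a list of 6 numbers: the shift along the world's x, y, z in m, then the turn, a rotation vector about the world's x, y, z in degrees. A call has 1 to 12 rows; each row shifts and turns the commanded pose from where the row before left it; what a row does not reach is not made up. A row lasts 1/8 s, in which the tool goes at most 62.5 mm and 10.7 degrees, less where a joint would pass 70% of its speed; a pose out of reach is approached as far as the arm can. A call is refused whole if a number of a shift passes 0.0625 or a number of a turn 10.7, either way. A call with a gripper value outside its range is refused whole. "jaw" is the finger opening in m, from 0 to 0.087, set as the call begins (left out, the last holds). The fingers move at their own pace and stop on an object; "squeeze" is the grip in N (left out, the last holds). Time passes only in rows, so rows that do not move let the fingers close. It gives the time, the measured TCP pose, the force, the opening and the grip force at its end, in the units of the state.
- get_obs(): the state, without advancing time (a new reading comes with each control period).
- camera(name): name is "side" or "top"; returns a dict with "pixels" (400x640x3 uint8, blue, green, red), "depth" (400x640 float32, m along the optical axis (not along the pixel's ray), 0 where there is no reading), "fov_y" (degrees; the focal length in pixels is half the picture's height over the tangent of half this angle, whatever the lens; pixels are square), "cx", "cy" (the principal point, pixels), "extrinsics" (4x4, takes a point from camera to world coordinates). Camera axes: x right, y up, looking along -z (the intrinsics and any distortion apply to the point x, -y, -z); pixel columns grow to the right and rows downward; lengths in m; the calibration is good to about 2 mm. A picture is of the moment at which its call begins.
- hand_in(): hands the job in; it is judged then, once.
Trained networks look in the newest picture that a camera, given by its name, has taken for a name from the list of things; names that differ only in an ending like _2 or _b are one class to them, and where a whole thing is asked for, a point or a joint stands for the part that bears it (a point fixed in the world has none). Each returns a list of dicts, best first, with "confidence" (0 to 1); they miss things now and then, are a little off and sometimes report something else, mostly with a low value. They report only what shows in the picture. A call takes as long as a camera call. They do not tell look-alikes from the thing itself.
- cut_out(label, camera): "region" (400x640 bool, what is visible of it) and "extent" ([centre column, centre row, width, height] in pixels, round what is visible of it).
The state is a dict: "time": time; "q": joint angles; "joint_velocities": joint speeds; "joint_torque": joint torques, N m; "position": TCP position; "tool_rot": TCP orientation; "ft_force": force on the tool from outside, world axes, zero at the start; "moment": the same for the moment, N m; "grip_width": finger opening in m; "grip_force": force on a finger pad.
Only numpy, scipy, OpenCV 4.12 (cv2) and the standard library are available. Lean on these libraries where they do the work, as an engineer would, in place of code of your own. Each camera call takes 0.05 s, during which the arm holds its last target. There are 200 camera calls.

## Working session

There is one attempt and no reset: what is moved stays moved. The work goes in short steps, Python scripts to look and compute and a tool call to move; the robot and the scene stay as the last step left them, time stands still between calls to the robot, and variables do not carry over. Pictures are saved under pics/ and viewed, at most 14 in all, crops included, and the job is handed in when it is done.

Besides the shell and the picture viewer there is one more tool, called after ">>>" as name(argument=value, ...), one argument or row to a line, values as JSON. step_arm: Moves the arm, as the interface text tells. Its arguments: {"type":"object","properties":{"rows":{"type":"array"},"jaw":{"type":"number"},"squeeze":{"type":"number"}},"required":["rows"]}

```bash
ls; mkdir -p pics; cat > h.py <<'E'
import numpy as np, cv2
from rig import get_obs, camera, hand_in, cut_out, robot
def cloud(c):
    d=c["depth"]; H,W=d.shape; f=H/2/np.tan(np.radians(c["fov_y"])/2)
    v,u=np.mgrid[0:H,0:W]
    x=(u-c["cx"])/f*d; y=-(v-c["cy"])/f*d
    P=np.stack([x,y,-d,np.ones_like(d)],-1)@np.array(c["extrinsics"]).T
    P=P[...,:3]; P[d<=0]=np.nan
    return P
E
python3 - <<'E'
from h import *
print(robot.tip_extent)
for n in("top","side"):
    c=camera(n); cv2.imwrite(f"pics/{n}0.png",c["pixels"]); print(n,{k:v for k,v in c.items() if k not in("pixels","depth")})
    P=cloud(c); np.savez(f"{n}0.npz",P=P,img=c["pixels"])
    for l in "lamp camera diffuser coupon_red coupon_teal stage mid_plate end_left end_right".split():
        for r in cut_out(l,n)[:3]:
            m=r["region"]; q=P[m]; q=q[~np.isnan(q[:,0])]
            if len(q): 
                t=q[q[:,2]>np.percentile(q[:,2],95)-.006]
                print(l,round(r["confidence"],2),np.round(r["extent"]),"med",np.round(np.median(q,0),3),"top",np.round(t.mean(0),3))
E
```

```text
pics
0.1822
top {'fov_y': 42.03847411055101, 'cx': 318.91150165859597, 'cy': 197.68111334519855, 'extrinsics': array([[-1.99349873e-02,  9.97526047e-01, -6.74120311e-02,
         3.85562803e-01],
       [-9.99801273e-01, -1.98967771e-02,  1.23823987e-03,
         3.10150499e-02],
       [-1.06105636e-04,  6.74233188e-02,  9.97724453e-01,
         1.31015847e+00],
       [ 0.00000000e+00,  0.00000000e+00,  0.00000000e+00,
         1.00000000e+00]])}
lamp 0.84 [471. 166.  34.  24.] med [ 0.539 -0.333  0.082] top [ 0.543 -0.345  0.087]
camera 0.87 [277. 219.  28.  32.] med [0.424 0.131 0.083] top [0.432 0.138 0.087]
camera 0.24 [454. 235.  15.  22.] med [ 0.379 -0.304  0.011] top [ 0.38  -0.303  0.013]
diffuser 0.92 [199. 240.  31.  24.] med [0.374 0.322 0.014] top [0.375 0.324 0.087]
diffuser 0.88 [150. 253.  37.  25.] med [0.35  0.442 0.016] top [0.346 0.447 0.086]
diffuser 0.76 [183. 285.  31.  27.] med [0.264 0.36  0.015] top [0.266 0.365 0.086]
coupon_red 0.63 [199. 241.  32.  29.] med [0.373 0.32  0.014] top [0.375 0.323 0.087]
coupon_red 0.51 [190. 170.   8.  16.] med [0.545 0.35
[... 1233 characters left out ...]
 0.083]
diffuser 0.85 [223. 163.  22.  28.] med [0.266 0.359 0.035] top [0.266 0.362 0.083]
diffuser 0.75 [240. 140.  18.  32.] med [0.346 0.438 0.028] top [0.348 0.446 0.084]
coupon_teal 0.47 [354. 322.  20.  25.] med [ 0.378 -0.307  0.01 ] top [ 0.379 -0.306  0.01 ]
stage 0.83 [366. 195.  29.  23.] med [0.608 0.013 0.053] top [0.613 0.02  0.055]
mid_plate 0.87 [385. 225.  22.  17.] med [ 0.606 -0.086  0.014] top [ 0.606 -0.085  0.014]
mid_plate 0.25 [299. 150.  11.   7.] med [0.54  0.349 0.009] top [0.541 0.35  0.01 ]
end_left 0.58 [350. 181.  24.  15.] med [0.62  0.127 0.014] top [0.621 0.127 0.014]
end_right 0.87 [402. 252.  33.  21.] med [ 0.597 -0.189  0.014] top [ 0.596 -0.189  0.014]
```

View pics/top0.png

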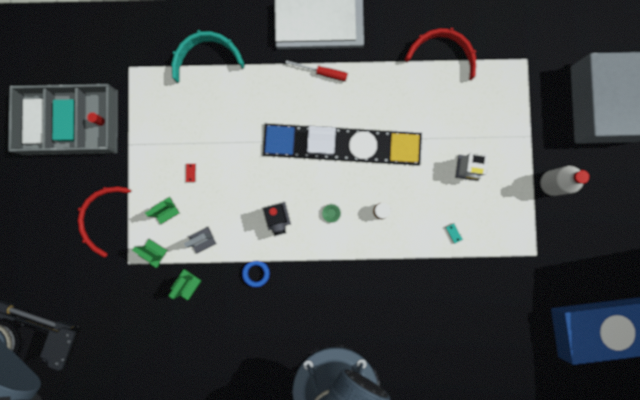

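View pics/side0.png

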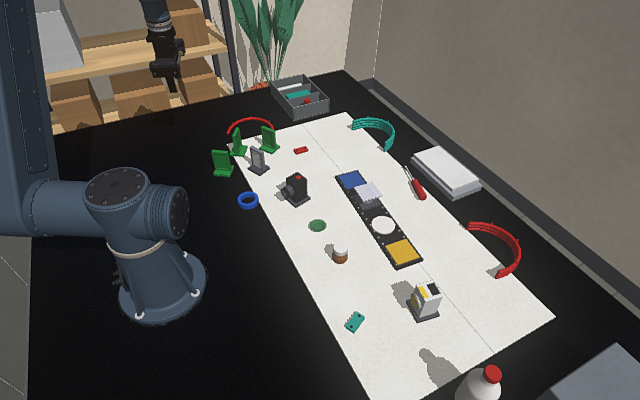

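The top view shows the row: blue plate at (280,139), stage (321,139), white plate (363,145) and yellow plate (404,148). The lamp is at (471,166), camera (277,217), grey diffuser (202,240), red coupon (191,173) and teal coupon (454,233). The side view agrees. So the lamp goes on yellow, the diffuser on white and the camera on blue.

```bash
cat > fit.py <<'E'
from h import *
def band(P,c,r,z0,z1):
    q=P.reshape(-1,3); q=q[~np.isnan(q[:,0])]
    return q[(np.hypot(*(q[:,:2]-c).T)<r)&(q[:,2]>z0)&(q[:,2]<z1)]
def rect(q):
    (c,s,a)=cv2.minAreaRect((q[:,:2]*1000).astype(np.float32)); return np.round(c,1),np.round(s,1),round(a,1),len(q),np.round(np.median(q[:,2])*1000,1)
E
python3 - <<'E'
from fit import *
T=dict(lamp=((.542,-.343),.05,.078,.095),camera=((.431,.136),.05,.078,.095),diff=((.375,.323),.045,.076,.095),diff_foot=((.375,.323),.045,.006,.02),red=((.545,.352),.045,.006,.02),teal=((.379,-.304),.045,.006,.02),stage=((.613,.022),.06,.05,.065),
 lampfoot=((.542,-.343),.055,.006,.02),camfoot=((.431,.136),.055,.006,.02))
for n in("top","side"):
    d=np.load(n+"0.npz"); P=d["P"]
    for k,a in T.items():
        q=band(P,*a)
        if len(q)>4: print(n,k,rect(q))
    # plates by colour
    img=d["img"]; hsv=cv2.cvtColor(img,cv2.COLOR_BGR2HSV)
    for k,c,m in(("blue",(.622,.127),(hsv[...,0]>100)&(hsv[...,0]<130)&(hsv[...,1]>90)),("yellow",(.596,-.188),(hsv[...,0]>15)&(hsv[...,0]<35)&(hsv[...,1]>90)),("mid",(.604,-.083),hsv[...,2]>150)):
        Q=np.where(m[...,None],P,np.nan); print(n,k,rect(band(Q,c,.06,.005,.025)))
print(get_obs())
t=cv2.imread("pics/top0.png"); s=cv2.imread("pics/side0.png")
f=lambda im,x,y,w=25:cv2.resize(im[y-w:y+w,x-w:x+w],(260,260),interpolation=cv2.INTER_CUBIC)
cv2.imwrite("pics/crops.png",np.vstack([np.hstack([f(t,471,166),f(t,277,217),f(t,202,240)]),np.hstack([f(s,424,299),f(s,295,189),f(s,260,160)])]))
E
```

```text
top lamp (array([ 542.9, -346.4]), array([47.9, 46.5]), 80.5, 390, np.float64(86.5))
top camera (array([431.4, 137.8]), array([45.9, 46. ]), 13.9, 384, np.float64(86.0))
top diff (array([374.8, 324.5]), array([12.1, 52.8]), 24.9, 123, np.float64(86.1))
top diff_foot (array([372.7, 328.1]), array([87. , 75.2]), 36.5, 352, np.float64(11.2))
top red (array([545.3, 351.7]), array([87.9, 78.4]), 71.5, 232, np.float64(10.9))
top teal (array([ 380.5, -305.3]), array([81.5, 80.3]), 13.0, 237, np.float64(10.6))
top stage (array([613.2,  22.3]), array([63.9, 63.7]), 85.5, 678, np.float64(56.1))
top lampfoot (array([ 541.6, -343.9]), array([ 99.4, 105. ]), 22.2, 198, np.float64(10.1))
top camfoot (array([430.7, 136.2]), array([102.3,  98.8]), 70.4, 163, np.float64(9.7))
top blue (array([621.5, 125.7]), array([75.9, 74.6]), 85.0, 839, np.float64(14.8))
top yellow (array([ 596. , -188.2]), array([75.6, 74.8]), 85.0, 851, np.float64(14.7))
top mid (array([604.8, -85.7]), array([ 82.9, 114. ]), 85.5, 660, np.float64(14.8))
side lamp (array([ 542.9, -348.1]), array([47. , 46.1]), 81.7, 389, np.float
[... 972 characters left out ...]
y([ 1.04950695e+00,  5.27488555e-01,  1.43268062e+00,  2.43098802e-05,
        1.18142755e+00, -1.78496803e-01]), 'joint_velocities': array([ 1.25202444e-03,  8.20363570e-04, -1.05965190e-03,  5.92262015e-04,
        5.16581936e-05, -8.57822163e-05]), 'joint_torque': array([ 1.81601599e-04, -4.40021574e+01, -1.76992714e+01,  6.32917020e-02,
        5.05581836e-02,  6.36696754e-06]), 'position': array([0.21003242, 0.58863254, 0.40476162]), 'tool_rot': array([ 1.70562888e-01,  9.85346792e-01,  1.94654407e-06, -1.12601063e-05]), 'ft_force': array([0.36032973, 0.08963901, 0.14080425]), 'moment': array([ 0.02221206, -0.02391679, -0.033094  ]), 'grip_force': 0.0, 'grip_width': 0.08717181141814175}
```

View pics/crops.png

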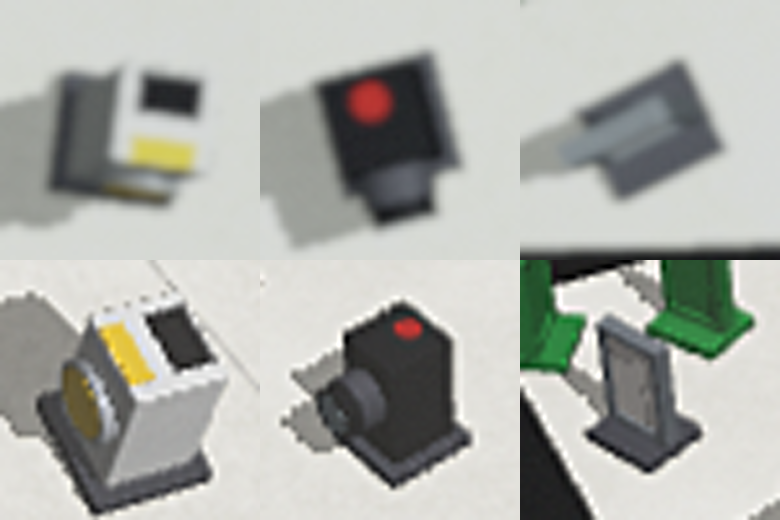

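```bash
python3 - <<'E'
from fit import *
for n in("top","side"):
    d=np.load(n+"0.npz"); P=d["P"]; hsv=cv2.cvtColor(d["img"],cv2.COLOR_BGR2HSV)
    for k,c,m in(("red",(.545,.352),((hsv[...,0]<10)|(hsv[...,0]>170))&(hsv[...,1]>100)),("teal",(.379,-.304),(hsv[...,0]>70)&(hsv[...,0]<100)&(hsv[...,1]>90))):
        q=band(np.where(m[...,None],P,np.nan),c,.045,.005,.02); print(n,k,rect(q),q.mean(0).round(4))
E
```

```text
top red (array([543.1, 351.2]), array([22.2, 43.4]), 89.9, 157, np.float64(11.7)) [0.543  0.3515 0.0116]
top teal (array([ 378.4, -303.9]), array([43.9, 22.1]), 27.5, 153, np.float64(11.5)) [ 0.3785 -0.3038  0.0115]
side red (array([544.5, 350.5]), array([47.4, 25.6]), 1.9, 62, np.float64(9.7)) [0.5451 0.3486 0.0094]
side teal (array([ 379.4, -306. ]), array([49. , 24.1]), 27.1, 189, np.float64(9.8)) [ 0.3781 -0.3068  0.0097]
```

>>> step_arm(
  rows=[
    [0.042,-0.03,-0.01,0,0,2.6],
    [0.042,-0.03,-0.01,0,0,2.6],
    [0.042,-0.03,-0.01,0,0,2.6],
    [0.042,-0.03,-0.01,0,0,2.6],
    [0.042,-0.03,-0.01,0,0,2.6],
    [0.042,-0.03,-0.01,0,0,2.6],
    [0.042,-0.03,-0.01,0,0,2.6],
    [0.04,-0.028,-0.01,0,0,2.6],
    [0,0,-0.04,0,0,0],
    [0,0,-0.04,0,0,0],
    [0,0,0,0,0,0],
  ],
  jaw=0.05,
)

```text
time: 2.38
position: [0.5429, 0.3498, 0.2415]
tool_rot: [-0.01, 1.0, -0.002, -0.004]
ft_force: [-1.7, -0.0, 1.1]
grip_width: 0.0502
grip_force: 0.0
```

>>> step_arm(
  rows=[
    [0,0,-0.03,0,0,0],
    [0,0,-0.02,0,0,0],
    [0,0,-0.008,0,0,0],
    [0,0,0,0,0,0],
    [0,0,0,0,0,0],
  ],
)

```text
time: 3.0
position: [0.5445, 0.3509, 0.1878]
tool_rot: [-0.01, 1.0, 0.0, 0.001]
ft_force: [0.0, -0.3, -0.4]
grip_width: 0.0499
grip_force: 0.0
```

>>> step_arm(
  rows=[
    [0,0,0,0,0,0],
    [0,0,0,0,0,0],
    [0,0,0,0,0,0],
    [0,0,0,0,0,0],
  ],
  jaw=0.005,
  squeeze=15,
)

```text
time: 3.5
position: [0.5441, 0.3506, 0.1869]
tool_rot: [-0.01, 1.0, 0.0, 0.0]
ft_force: [-0.5, -0.9, -0.2]
grip_width: 0.0233
grip_force: 15.0
```

>>> step_arm(
  rows=[
    [0,0,0.05,0,0,0],
    [0,0,0.05,0,0,0],
    [0.01,-0.047,0,0,0,-0.9],
    [0.01,-0.047,0,0,0,-0.9],
    [0.01,-0.047,0,0,0,-0.8],
    [0.01,-0.047,0,0,0,-0.8],
    [0.01,-0.047,0,0,0,-0.8],
    [0.01,-0.047,0,0,0,-0.8],
    [0.009,-0.0465,0,0,0,-0.8],
    [0,0,-0.03,0,0,0],
    [0,0,0,0,0,0],
    [0,0,0,0,0,0],
  ],
)

```text
time: 5.0
position: [0.613, 0.0226, 0.257]
tool_rot: [0.04, 0.999, 0.0, -0.0]
ft_force: [0.6, 0.0, 0.7]
grip_width: 0.0237
grip_force: 15.0
```

>>> step_arm(
  rows=[
    [0,0,-0.01,0,0,0],
    [0,0,-0.0045,0,0,0],
    [0,0,0,0,0,0],
    [0,0,0,0,0,0],
  ],
)

```text
time: 5.5
position: [0.6131, 0.0223, 0.2423]
tool_rot: [0.04, 0.999, -0.0, -0.0]
ft_force: [1.2, -0.1, -0.1]
grip_width: 0.0241
grip_force: 15.0
```

>>> step_arm(
  rows=[
    [0,0,0,0,0,0],
    [0,0,0,0,0,0],
    [0,0,0,0,0,0],
    [0,0,0.05,0,0,0],
    [0,0,0.045,0,0,0],
    [0,0,0,0,0,0],
  ],
  jaw=0.05,
)

```text
time: 6.25
position: [0.6144, 0.022, 0.3414]
tool_rot: [0.04, 0.999, -0.0, 0.005]
ft_force: [-0.0, 0.3, 0.3]
grip_width: 0.05
grip_force: 0.0
```

>>> step_arm(
  rows=[
    [-0.0297,0.0376,0,0,0,3.6],
    [-0.0297,0.0376,0,0,0,3.6],
    [-0.0297,0.0376,0,0,0,3.6],
    [-0.0297,0.0376,0,0,0,3.6],
    [-0.0297,0.0376,0,0,0,3.6],
    [-0.0297,0.0376,0,0,0,3.6],
    [-0.0297,0.0376,0,0,0,3.6],
    [-0.0297,0.0376,0,0,0,3.6],
    [0,0,-0.03,0,0,0],
    [0,0,0,0,0,0],
    [0,0,0,0,0,0],
  ],
  jaw=0.072,
)

```text
time: 7.62
position: [0.3758, 0.3227, 0.3071]
tool_rot: [-0.209, 0.978, -0.0, -0.0]
ft_force: [0.3, -0.1, -0.3]
grip_width: 0.072
grip_force: 0.0
```

```bash
python3 - <<'E'
from fit import *
t=camera("top"); P=cloud(t)
hsv=cv2.cvtColor(t["pixels"],cv2.COLOR_BGR2HSV)
m=((hsv[...,0]<10)|(hsv[...,0]>170))&(hsv[...,1]>100)
print(rect(band(np.where(m[...,None],P,np.nan),(.613,.022),.045,.058,.08)))
E
```

```text
(array([612.6,  22.7]), array([20. , 43.7]), 84.3, 154, np.float64(66.1))
```

>>> step_arm(
  rows=[
    [0,0,-0.045,0,0,0.4],
    [0,0,-0.033,0,0,0],
    [0,0,-0.01,0,0,0],
    [0,0,0,0,0,0],
    [0,0,0,0,0,0],
  ],
)

```text
time: 8.3
position: [0.3761, 0.3231, 0.2204]
tool_rot: [-0.213, 0.977, 0.0, 0.001]
ft_force: [0.4, 0.2, -0.5]
grip_width: 0.0719
grip_force: 0.0
```

>>> step_arm(
  rows=[
    [0,0,0,0,0,0],
    [0,0,0,0,0,0],
    [0,0,0,0,0,0],
    [0,0,0,0,0,0],
  ],
  jaw=0.04,
  squeeze=20,
)

```text
time: 8.8
position: [0.3755, 0.3231, 0.2197]
tool_rot: [-0.213, 0.977, 0.0, 0.0]
ft_force: [-0.6, 0.6, 3.6]
grip_width: 0.0517
grip_force: 20.0
```

>>> step_arm(
  rows=[
    [0,0,0.04,0,0,0],
    [0,0,0.05,0,0,0],
    [0,0,0.04,0,0,0],
  ],
)

```text
time: 9.18
position: [0.3752, 0.3228, 0.3504]
tool_rot: [-0.213, 0.977, -0.0, -0.0]
ft_force: [-0.5, 0.8, -2.3]
grip_width: 0.0518
grip_force: 20.0
```

>>> step_arm(
  rows=[
    [0.0191,-0.0338,0,0,0,-9.95],
    [0.0191,-0.0338,0,0,0,-9.95],
    [0.0191,-0.0338,0,0,0,-9.95],
    [0.0191,-0.0338,0,0,0,-9.95],
    [0.0191,-0.0338,0,0,0,-9.95],
    [0.0191,-0.0338,0,0,0,-9.95],
    [0.0191,-0.0338,0,0,0,-9.95],
    [0.0191,-0.0338,0,0,0,-9.95],
    [0.0191,-0.0338,0,0,0,-9.95],
    [0.0191,-0.0338,0,0,0,-9.95],
    [0.0191,-0.0338,0,0,0,-9.95],
    [0.0191,-0.0338,0,0,0,-9.95],
  ],
)

```text
time: 10.68
position: [0.6047, -0.0837, 0.3482]
tool_rot: [0.738, 0.674, -0.001, -0.001]
ft_force: [0.0, 1.2, -1.8]
grip_width: 0.0519
grip_force: 20.0
```

>>> step_arm(
  rows=[
    [0,0,-0.04,0,0,0],
    [0,0,-0.03,0,0,0],
    [0,0,0,0,0,0],
    [0,0,0,0,0,0],
  ],
)

```text
time: 11.18
position: [0.6049, -0.0827, 0.2797]
tool_rot: [0.736, 0.677, 0.0, 0.0]
ft_force: [0.7, -0.8, -1.6]
grip_width: 0.0517
grip_force: 20.0
```

>>> step_arm(
  rows=[
    [0,0,-0.03,0,0,0],
    [0,0,-0.01,0,0,0],
    [0,0,-0.004,0,0,0],
    [0,0,0,0,0,0],
    [0,0,-0.0015,0,0,0],
    [0,0,0,0,0,0],
  ],
)

```text
time: 11.92
position: [0.6048, -0.0827, 0.2342]
tool_rot: [0.736, 0.677, 0.0, 0.0]
ft_force: [-0.0, -0.2, -1.8]
grip_width: 0.0518
grip_force: 20.0
```

```bash
python3 - <<'E'
from fit import *
t=camera("side"); cv2.imwrite("pics/side1.png",cv2.resize(t["pixels"][130:290,300:480],(720,640))[:600])
E
```

```text
(no output)
```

View pics/side1.png

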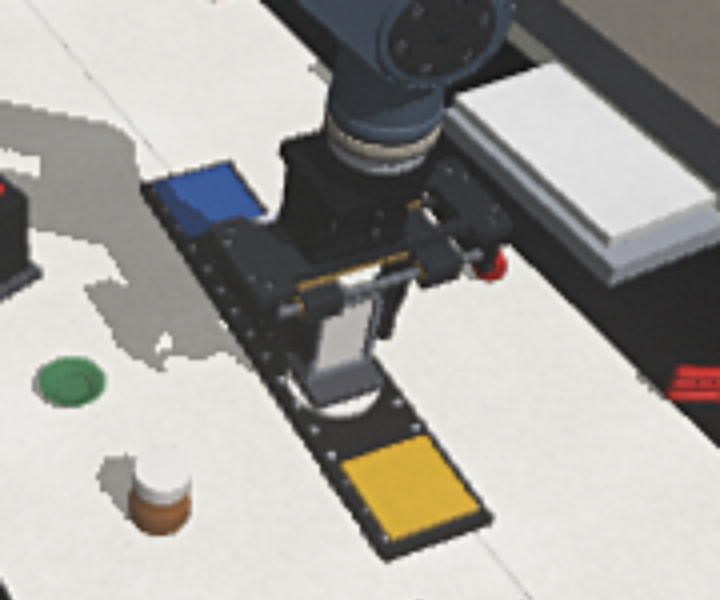

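The side crop shows the diffuser held upright over the white plate (about 340,390), square to the row. I'll lower the last millimetre and release.

>>> step_arm(
  rows=[
    [0,0,-0.001,0,0,0],
    [0,0,0,0,0,0],
    [0,0,0,0,0,0],
  ],
)

```text
time: 12.35
position: [0.6048, -0.0827, 0.2337]
tool_rot: [0.736, 0.677, 0.0, 0.0]
ft_force: [-1.4, 0.6, 5.7]
grip_width: 0.052
grip_force: 20.0
```

>>> step_arm(
  rows=[
    [0,0,0,0,0,0],
    [0,0,0,0,0,0],
    [0,0,0,0,0,0],
    [0,0,0.05,0,0,0],
    [0,0,0.06,0,0,0],
  ],
  jaw=0.075,
)

```text
time: 12.98
position: [0.6043, -0.0827, 0.3422]
tool_rot: [0.736, 0.677, -0.001, -0.002]
ft_force: [1.4, -0.0, 0.7]
grip_width: 0.0748
grip_force: 0.0
```

>>> step_arm(
  rows=[
    [-0.0216,0.0275,0,0,0,-8.8],
    [-0.0216,0.0275,0,0,0,-8.8],
    [-0.0216,0.0275,0,0,0,-8.8],
    [-0.0216,0.0275,0,0,0,-8.8],
    [-0.0216,0.0275,0,0,0,-8.8],
    [-0.0216,0.0275,0,0,0,-8.8],
    [-0.0216,0.0275,0,0,0,-8.8],
    [-0.0216,0.0272,0,0,0,-8.8],
    [0,0,-0.04,0,0,0],
    [0,0,0,0,0,0],
    [0,0,0,0,0,0],
  ],
)

```text
time: 14.35
position: [0.4324, 0.1369, 0.3032]
tool_rot: [0.992, 0.128, 0.0, 0.0]
ft_force: [0.9, -0.4, -0.7]
grip_width: 0.0749
grip_force: 0.0
```

```bash
python3 - <<'E'
from fit import *
for n in ("top","side"):
    P=cloud(camera(n)); q=band(P,(.6045,-.0825),.045,.085,.12); print(n,rect(q)); q=band(P,(.6045,-.0825),.035,.02,.03); print(rect(q) if len(q)>4 else 0)
E
```

```text
top (array([604.2, -81.6]), array([12.3, 51.3]), 85.2, 124, np.float64(99.6))
(array([604.4, -81.3]), array([63.8, 59.2]), 77.6, 304, np.float64(25.0))
side (array([605.5, -83.4]), array([14.3, 53.3]), 83.2, 109, np.float64(97.9))
(array([605.1, -84. ]), array([50.6, 57.7]), 79.9, 163, np.float64(23.9))
```

>>> step_arm(
  rows=[
    [0,0,-0.045,0,0,0],
    [0,0,-0.03,0,0,0],
    [0,0,-0.009,0,0,0],
    [0,0,0,0,0,0],
    [0,0,0,0,0,0],
  ],
)

```text
time: 15.08
position: [0.4324, 0.137, 0.2198]
tool_rot: [0.992, 0.128, 0.001, 0.0]
ft_force: [-0.6, -0.5, -0.1]
grip_width: 0.0751
grip_force: 0.0
```

>>> step_arm(
  rows=[
    [0,0,0,0,0,0],
    [0,0,0,0,0,0],
    [0,0,0,0,0,0],
    [0,0,0,0,0,0],
  ],
  jaw=0.035,
  squeeze=25,
)

```text
time: 15.58
position: [0.4318, 0.1371, 0.2189]
tool_rot: [0.992, 0.128, 0.0, -0.0]
ft_force: [0.3, 0.5, 2.1]
grip_width: 0.0459
grip_force: 24.9
```

>>> step_arm(
  rows=[
    [0,0,0.04,0,0,0],
    [0,0,0.05,0,0,0],
    [0,0,0.04,0,0,0],
  ],
)

```text
time: 15.95
position: [0.4314, 0.137, 0.3498]
tool_rot: [0.992, 0.128, -0.0, -0.0]
ft_force: [1.2, -0.5, -4.1]
grip_width: 0.0457
grip_force: 24.9
```

>>> step_arm(
  rows=[
    [0.0238,-0.0013,0,0,0,8.8],
    [0.0238,-0.0013,0,0,0,8.8],
    [0.0238,-0.0013,0,0,0,8.8],
    [0.0238,-0.0013,0,0,0,8.8],
    [0.0238,-0.0013,0,0,0,8.8],
    [0.0238,-0.0013,0,0,0,8.8],
    [0.0238,-0.0013,0,0,0,8.8],
    [0.0238,-0.0013,0,0,0,8.8],
    [0,0,-0.05,0,0,0],
    [0,0,-0.03,0,0,0],
    [0,0,0,0,0,0],
    [0,0,0,0,0,0],
  ],
)

```text
time: 17.45
position: [0.6226, 0.1267, 0.2692]
tool_rot: [0.736, 0.677, 0.0, 0.0]
ft_force: [0.3, 0.4, -3.8]
grip_width: 0.0458
grip_force: 24.9
```

```bash
python3 - <<'E'
from fit import *
P={n:camera(n) for n in("top","side")}
cv2.imwrite("pics/s2.png",np.hstack([cv2.resize(P["side"]["pixels"][110:260,290:440],(400,400)),cv2.resize(P["top"]["pixels"][90:190,240:340],(400,400))]))
E
```

```text
(no output)
```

View pics/s2.png

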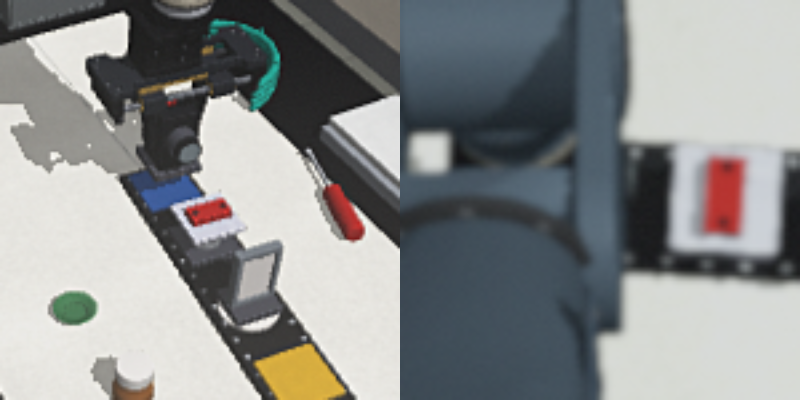

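The camera hangs over the blue plate at about (165,180) in the left crop, with its lens towards the stage. The red coupon lies centred on the stage and the diffuser stands on the round plate. Next I set the camera down.

>>> step_arm(
  rows=[
    [0,0,-0.025,0,0,0],
    [0,0,-0.009,0,0,0],
    [0,0,0,0,0,0],
    [0,0,-0.002,0,0,0],
    [0,0,-0.0005,0,0,0],
    [0,0,0,0,0,0],
    [0,0,0,0,0,0],
  ],
)

```text
time: 18.42
position: [0.6225, 0.1267, 0.233]
tool_rot: [0.736, 0.677, 0.001, 0.0]
ft_force: [0.1, -0.4, -0.1]
grip_width: 0.0463
grip_force: 24.9
```

>>> step_arm(
  rows=[
    [0,0,0,0,0,0],
    [0,0,0,0,0,0],
    [0,0,0,0,0,0],
    [0,0,0.05,0,0,0],
    [0,0,0.06,0,0,0],
  ],
  jaw=0.075,
)

```text
time: 19.05
position: [0.6219, 0.1265, 0.3418]
tool_rot: [0.736, 0.677, -0.001, -0.001]
ft_force: [1.5, -0.3, 0.1]
grip_width: 0.0744
grip_force: 0.0
```

>>> step_arm(
  rows=[
    [-0.0088,-0.0526,0,0,0,9.5],
    [-0.0088,-0.0526,0,0,0,9.5],
    [-0.0088,-0.0526,0,0,0,9.5],
    [-0.0088,-0.0526,0,0,0,9.5],
    [-0.0088,-0.0526,0,0,0,9.5],
    [-0.0088,-0.0526,0,0,0,9.5],
    [-0.0088,-0.0526,0,0,0,9.5],
    [-0.0088,-0.0526,0,0,0,9.5],
    [-0.0088,-0.0526,0,0,0,9.5],
    [0,0,-0.04,0,0,0],
    [0,0,0,0,0,0],
    [0,0,0,0,0,0],
  ],
)

```text
time: 20.55
position: [0.5433, -0.3463, 0.3028]
tool_rot: [0.081, 0.997, -0.0, 0.0]
ft_force: [0.4, 0.4, 0.6]
grip_width: 0.075
grip_force: 0.0
```

```bash
python3 - <<'E'
from fit import *
for n in ("top","side"):
    P=cloud(camera(n)); 
    for c in((.6221,.1267),(.6045,-.0825)):
        q=band(P,c,.045,.09,.12); print(n,rect(q))
E
```

```text
top (array([621.8, 121.4]), array([57.2, 47. ]), 84.4, 398, np.float64(100.1))
top (array([603.9, -81.4]), array([12.4, 51.5]), 85.5, 119, np.float64(100.5))
side (array([623.5, 125.7]), array([49.6, 47.4]), 84.4, 175, np.float64(98.2))
side (array([606.1, -81.6]), array([16.7, 53. ]), 86.3, 91, np.float64(97.9))
```

>>> step_arm(
  rows=[
    [0,0,-0.045,0,0,0],
    [0,0,-0.03,0,0,0],
    [0,0,-0.009,0,0,0],
    [0,0,0,0,0,0],
    [0,0,0,0,0,0],
  ],
)

```text
time: 21.28
position: [0.5437, -0.3471, 0.22]
tool_rot: [0.081, 0.997, -0.001, 0.001]
ft_force: [1.1, 0.2, 0.1]
grip_width: 0.0754
grip_force: 0.0
```

>>> step_arm(
  rows=[
    [0,0,0,0,0,0],
    [0,0,0,0,0,0],
    [0,0,0,0,0,0],
    [0,0,0,0,0,0],
  ],
  jaw=0.035,
)

```text
time: 21.78
position: [0.5431, -0.347, 0.2185]
tool_rot: [0.081, 0.997, -0.0, 0.0]
ft_force: [-0.4, -1.2, 1.6]
grip_width: 0.0458
grip_force: 25.0
```

>>> step_arm(
  rows=[
    [0,0,0.04,0,0,0],
    [0,0,0.05,0,0,0],
    [0,0,0.04,0,0,0],
  ],
)

```text
time: 22.15
position: [0.5428, -0.3465, 0.3487]
tool_rot: [0.081, 0.997, 0.001, -0.001]
ft_force: [0.2, -1.3, -4.8]
grip_width: 0.0459
grip_force: 25.0
```

>>> step_arm(
  rows=[
    [0.0058,0.0178,0,0,0,-9.5],
    [0.0058,0.0178,0,0,0,-9.5],
    [0.0058,0.0178,0,0,0,-9.5],
    [0.0058,0.0178,0,0,0,-9.5],
    [0.0058,0.0178,0,0,0,-9.5],
    [0.0058,0.0178,0,0,0,-9.5],
    [0.0058,0.0178,0,0,0,-9.5],
    [0.0058,0.0178,0,0,0,-9.5],
    [0.006,0.0176,0,0,0,-9.5],
    [0,0,-0.05,0,0,0],
    [0,0,-0.03,0,0,0],
    [0,0,0,0,0,0],
  ],
)

```text
time: 23.65
position: [0.5938, -0.1858, 0.2645]
tool_rot: [0.736, 0.677, -0.002, -0.005]
ft_force: [-0.8, 0.1, -4.2]
grip_width: 0.0459
grip_force: 25.0
```

>>> step_arm(
  rows=[
    [0,0,-0.025,0,0,0],
    [0,0,-0.009,0,0,0],
    [0,0,0,0,0,0],
    [0,0,0,0,0,0],
  ],
)

```text
time: 24.15
position: [0.5959, -0.187, 0.2354]
tool_rot: [0.736, 0.677, 0.0, 0.001]
ft_force: [-0.5, -0.8, -4.6]
grip_width: 0.0457
grip_force: 25.0
```

Contact is expected at about 0.2325.

>>> step_arm(
  rows=[
    [0,0,-0.0015,0,0,0],
    [0,0,0,0,0,0],
    [0,0,-0.001,0,0,0],
    [0,0,0,0,0,0],
    [0,0,0,0,0,0],
  ],
)

```text
time: 24.78
position: [0.5956, -0.1868, 0.2324]
tool_rot: [0.736, 0.677, 0.0, 0.0]
ft_force: [-0.1, 0.4, 2.0]
grip_width: 0.046
grip_force: 25.0
```

>>> step_arm(
  rows=[
    [0,0,0,0,0,0],
    [0,0,0,0,0,0],
    [0,0,0,0,0,0],
    [0,0,0.05,0,0,0],
    [0,0,0.06,0,0,0],
    [0,0,0.03,0,0,0],
    [-0.05,0,0,0,0,0],
    [-0.05,0,0,0,0,0],
    [-0.05,-0.05,0,0,0,0],
    [0,-0.06,0,0,0,0],
    [0,-0.06,0,0,0,0],
    [0,-0.06,0,0,0,0],
  ],
  jaw=0.075,
)

```text
time: 26.28
position: [0.4509, -0.4129, 0.372]
tool_rot: [0.736, 0.676, 0.0, 0.0]
ft_force: [0.2, -0.7, -0.7]
grip_width: 0.0751
grip_force: 0.0
```

```bash
python3 - <<'E'
from fit import *
ims=[]
for n in ("top","side"):
    c=camera(n); P=cloud(c); ims.append(c["pixels"])
    for k,p in(("cam",(.6221,.1267)),("diff",(.6045,-.0825)),("lamp",(.5957,-.1872))):
        q=band(P,p,.045,.094,.12); print(n,k,rect(q))
    hsv=cv2.cvtColor(c["pixels"],cv2.COLOR_BGR2HSV)
    m=((hsv[...,0]<10)|(hsv[...,0]>170))&(hsv[...,1]>100)
    print(rect(band(np.where(m[...,None],P,np.nan),(.613,.022),.045,.058,.08)))
cv2.imwrite("pics/end.png",np.hstack([cv2.resize(ims[0][80:220,240:440],(400,280)),cv2.resize(ims[1][130:290,310:510],(400,320))[:280]]))
E
```

```text
top cam (array([622.2, 127.1]), array([45.9, 46. ]), 84.6, 376, np.float64(100.1))
top diff (array([604.4, -81.3]), array([12.4, 51.7]), 85.7, 117, np.float64(100.1))
top lamp (array([ 595.6, -185.7]), array([46.6, 46.4]), 85.6, 382, np.float64(100.3))
(array([612.7,  22.9]), array([20.5, 44.5]), 84.1, 155, np.float64(66.2))
side cam (array([619.5, 125.5]), array([50.6, 38.1]), 82.9, 123, np.float64(98.6))
side diff (array([606.5, -83.1]), array([15. , 53.6]), 84.6, 79, np.float64(98.5))
side lamp (array([ 596.7, -188.1]), array([47.5, 48. ]), 84.6, 266, np.float64(99.1))
(array([613.3,  19.8]), array([24.8, 48. ]), 84.9, 108, np.float64(64.5))
```

View pics/end.png

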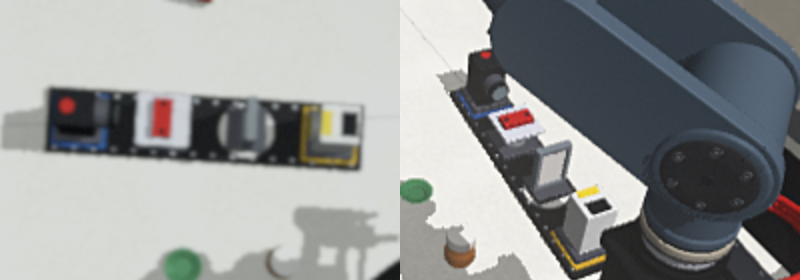

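The picture shows the camera (80,115), coupon on the stage (162,117), diffuser (250,130) and lamp (335,125) in order. All are centred to within about 2 mm, and the camera's lens and the lamp's yellow front face the stage. The arm is clear.

```bash
python3 -c "
from rig import hand_in
print(hand_in())"
```

```text
the job is handed in; nothing more can be done
None
```

The viewing line is set up and handed in at about 26 s: lamp on the yellow plate, diffuser square on the white plate, red coupon in the middle of the stage, camera on the blue plate, all centred to within about 2 mm, and the teal coupon was not moved.

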